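Restock a spring-pusher candy lane and slide its tray home

ROBOT

A 7-joint arm with a two-finger parallel gripper is mounted at the origin on the work surface. World frame = base frame: x ahead of the robot, y to its left, z up, the work surface at z = 0. Lengths are in m, angles in rad, forces in N, time in s.
With the tool pointing down it reaches from about 0.4 to 0.925 m from the base axis. Payload 5.6 kg.
Tool frame: the origin (TCP) lies midway between the tips of the shut fingers; the grasp point (between the pads) lies manip.grip_depth behind it (manip.grip_depth is the distance from the TCP to the grasp point, in m); z points along the fingers, y is the line along which they close (so a half turn about z gives the same grasp; the last joint's range is limited). The gripper opens to 85 mm and grips with 20 to 120 N. Pads are 22 mm wide; open, the fingers measure 114 mm over their backs; the gripper's body (76 mm by 85 mm) begins 54 mm behind the grasp point. The pads swing forward as they close: fully open they stand 13 mm farther back than shut.
Start: joints at [1.147, 0.468, -0.012, 1.603, 0.006, 1.071, -0.056], TCP at [0.242, -0.603, 0.198] pointing down, gripper open.
Joint ranges: [-2.53, 2.53], [-0.31, 2.02], [-1.57, 1.55], [0.28, 2.44], [-1.29, 4.43], [0.15, 1.84], [-2.92, 2.92]. Speed limits (rad/s): [2.57, 2.57, 3.14, 3.14, 3.14, 3.14, 3.14].

INTERFACE

Orientations are given as a unit quaternion [w, x, y, z].
In Python, from workcell import sensors, imaging, manip gives the robot as it stands.
- The arm moves only by the shell command python3 -m crank 'ROWS' [FORCE]. ROWS is JSON, a list that holds one entry, the list of rows, each a list of 7 numbers: the shift along the world's x, y, z in cm, then the turn, a rotation vector about the world's x, y, z in units of 8 degrees (1.0 is 8 degrees), then the finger opening in cm, from 0 to 8.54. A call has exactly 8 rows; each row is the pose to reach, as a shift and turn from the pose commanded when the call began; what a row does not reach only later rows make up. A row lasts 1/10 s, in which the tool goes at most 50 mm and 8.59 degrees, less where a joint would pass 70% of its speed; a pose out of reach is approached as far as the arm can. A call with a gripper value outside its range is refused whole. The fingers move at their own pace and stop on an object; FORCE is the grip in N (left out, the last holds). Time passes only in rows, so rows that repeat a pose let the fingers close, or fill a call up. It gives the time, the measured TCP pose, the force, the opening and the grip force at its end, in the units of the state.
- sensors.get_state(): the state, without advancing time (a new reading comes with each control period).
- imaging.grab_frame(name): name is "scene" or "top"; returns the picture (480x640x3 uint8, red, green, blue); there is no depth.
- imaging.get_calibration(name): a dict with "intrinsics" (3x3 intrinsics, pixels), "k1" (the pictures are not rectified: a ray, as slopes to the right and down, at radius r is drawn at 1 + k1 r^2 times it, then the intrinsics apply), "R" (3x3) and "t" (3): a world point X has camera coordinates R X + t. Camera axes: x right, y down, z forward; pixel columns grow to the right and rows downward; lengths in m; the calibration is good to about 2 mm. A picture is of the moment at which its call begins. get_calibration takes no time and is no camera call.
- manip.finish_job(): hands the job in; it is judged then, once.
The state is a dict: "t": time; "joint_pos": joint angles; "dq": joint speeds; "effort": joint torques, N m; "eef_pos": TCP position; "ee_rot": TCP orientation; "ft_force": force on the tool from outside, world axes, zero at the start; "torque": the same for the moment, N m; "opening": finger opening in m; "grip_force": force on a finger pad.
Only numpy, scipy, OpenCV 4.12 (cv2) and the standard library are available. Lean on these libraries where they do the work, as an engineer would, in place of code of your own. Each camera call takes 0.05 s, during which the arm holds its last target. There are 200 camera calls.

TASK

The pink lane of the counter-top candy rack is empty and its tray is pulled out: push the pink refill strip back against the lane's spring follower until it drops in behind the front lip, flat on the lane floor, and let go of it. The tray must stay out while you load it, and the cartons must not be crushed. Then gently slide the tray home until its catch clicks in, leaving the green strip, the jar and the tin alone.

Things in the scene. Friction and masses are not known exactly. Their poses are not given: they have to be found in the camera images.
- rack: Pusher rack fixed to the counter: white base 260 (x) x 224 (y) x 6 mm, three lanes 75 apart along x. Outer lanes (green, yellow) are full and closed; the middle one is the pink tray. Origin: centre of the base's underside; x from the open front to the back, z up. A clear deck 100 to 105 mm up covers x -62 to 130 (tubs on it to 170 high); nothing overhangs the lanes ahead of that.
- tray (a joint): Pull-out slide of the pink lane, m: 0 = pulled out fully, 0.130 = home, growing along the rack's +x. A sprung catch holds it out against about 17 N (giving 1 to 2 mm first); then it runs with about 2 N of drag, and over the last 2 to 3 mm the catch clicks in and pulls it home with about 5 N.
- lane (a point): On the pink tray, moving with it, axes as the rack's: middle of the lane floor (14 mm above the counter) at the front lip's inner face, nominally: the blue lane with lip and follower is clamped on its slide up to 10 mm ahead of or behind (x) this point; y and z are true. Lane along +x, 47 mm wide between walls 12 high, 3 thick. Lip: 4 thick, 12 high above the floor, across the lane's front.
- pusher (a point): 25 mm above the point lane: nominal middle of the spring follower's face in the empty lane (same 10 mm doubt in x). The follower is a black plate 42 mm wide, 1 to 51 mm above the lane floor, facing the rack's -x, at rest flush with the lip's inner face. It slides along +x, pushing back with 4 N here and 6.5 N at its rigid stop 122 mm behind the lip: a strip has 2 mm to spare.
- pull_bar (a point): Top middle of the blue pull bar at the front of the pink tray: 50 mm long (y) x 8 (x) x 14 high, top 24 mm above the counter, carried 16 to 36 mm ahead of the lip by two thin arms. Its front face, with a pink ticket, is 4 mm ahead (-x) of this point. Push it along the rack's +x to close the tray.
- strip_pink: Pink refill strip: six candy cartons banded in a rigid row, 120 mm long (x) x 44 wide (y) x 56 high, 0.12 to 0.26 kg, standing on the counter. Origin: centre of its underside, z up. Either end may go in first. Its friction on tray and follower is about 0.6, so the follower drags on it as it goes down.
- strip_green: Green refill strip of the same size (spare, leave it alone). Origin: centre of its underside.
- candy_jar: Candy jar with a red cap, 72 across, 110 high (leave it alone). Origin: centre of its underside.
- mint_tin: Round blue tin, 72 across, 32 high (leave it alone). Origin: centre of its underside.
Not all that is in view belongs to the job. Of the things like the strip_pink, leave any that is yellow; of the rest the smaller one is meant.

How it is judged:
By the outcome, as a careful person would: the job done as asked, in the order asked, and still so for the second after the job is handed in, with the robot touching nothing.
It also fails if it takes over 72 s, if anything falls off the work surface, if the arm or the gripper's body presses on something with over 40 N, if the wrist force passes 120 N, or if a joint passes its speed limit or range.

## Working session

There is one attempt and no reset: what is moved stays moved. The work goes in short steps, Python scripts to look and compute and a shell command to move; the robot and the scene stay as the last step left them, time stands still between calls to the robot, and variables do not carry over. Pictures are saved under pics/ and viewed, at most 10 in all, crops included, and the job is handed in when it is done.

```bash
ls; mkdir -p pics
python3 - <<'E'
from workcell import sensors, imaging, manip
import cv2,numpy as np
s=sensors.get_state();print(s)
print(manip.grip_depth)
for n in("scene","top"):
    f=imaging.grab_frame(n);cv2.imwrite(f"pics/{n}0.png",f[:,:,::-1]);c=imaging.get_calibration(n)
    print(n,c)
E
```

```text
pics
{'t': 0.0, 'joint_pos': array([ 1.14701365,  0.4683767 , -0.01160832,  1.60367303,  0.0059916 ,
        1.07139019, -0.0563023 ]), 'dq': array([-3.77394546e-04, -1.76729898e-03, -4.51082344e-04,  8.58206888e-04,
       -9.24541915e-05,  1.15131098e-03, -4.62636570e-04]), 'effort': array([ 1.82743821e-05, -5.32376683e+01,  2.12838489e-02, -2.51296413e+01,
        1.12936131e-02,  7.88195583e-03, -1.39903875e-05]), 'eef_pos': array([ 0.24126958, -0.60287355,  0.19751824]), 'ee_rot': array([-8.77130514e-04,  9.81936011e-01,  1.89211121e-01, -2.28203998e-04]), 'ft_force': array([ 0.32313201, -0.05329431,  0.16211205]), 'torque': array([-0.01860193, -0.01259008,  0.01953089]), 'grip_force': 0.0, 'opening': 0.0848582975705345}
0.0187
scene {'intrinsics': array([[497.15633229,   0.        , 321.75539341],
       [  0.        , 497.15633229, 231.28681161],
       [  0.        ,   0.        ,   1.        ]]), 'k1': -0.03759497467711822, 'R': array([[ 8.13543930e-01,  5.81503250e-01, -4.93991380e-04],
       [ 3.40284684e-01, -4.76759017e-01, -8.10498102e-01],
       [-4.71542795e-01,  6.59207713e-01, -5.85741054e-01]]), 't': array([-0.443321  , -0.19267001,  1.54159403])}
top {'intrinsics': array([[494.33761191,   0.        , 323.38584281],
       [  0.        , 494.33761191, 242.4366482 ],
       [  0.        ,   0.        ,   1.        ]]), 'k1': -0.045205716690064804, 'R': array([[ 0.00721132, -0.99989643,  0.01245498],
       [-0.99861295, -0.00785058, -0.05206283],
       [ 0.05215522, -0.01206226, -0.99856614]]), 't': array([-0.10702593,  0.5879726 ,  1.13867125])}
```

View pics/scene0.png

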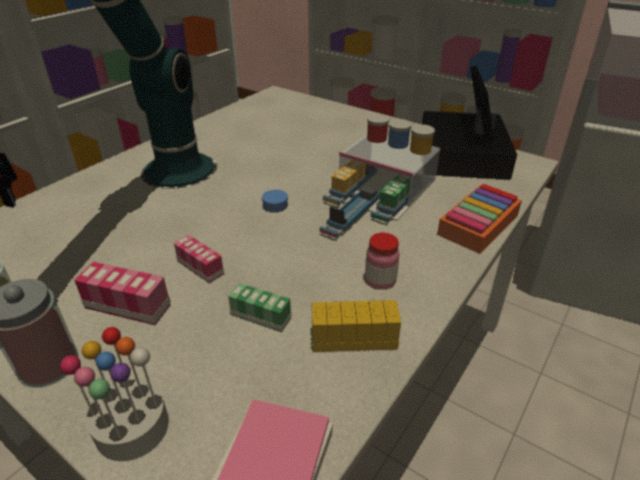

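View pics/top0.png

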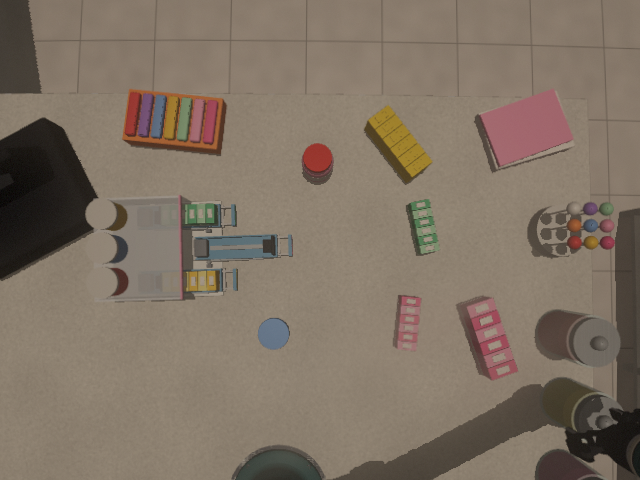

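Candidates for the pink strip:
- Small pink row: scene (199,257), top (408,322).
- Large pink row: scene (123,290), top (491,338).
- Pink book: top (525,128), not a strip.
- Yellow row: top (399,143), excluded by colour.
- Green row: top (424,226), the spare.

I choose the small pink row at top (408,322). Next is a close crop to check it and the tray.

```bash
cat > h.py <<'E'
import numpy as np,cv2
from workcell import sensors,imaging,manip
def ray(n,uv):
    c=imaging.get_calibration(n);K=c["intrinsics"]
    p=cv2.undistortPoints(np.array(uv,float).reshape(-1,1,2),K,np.array([c["k1"],0,0,0.])).reshape(-1,2)
    d=np.c_[p,np.ones(len(p))]@c["R"]; o=-c["R"].T@c["t"]
    return o,d
def plane(n,uv,z):
    o,d=ray(n,uv); return o+d*((z-o[2])/d[:,2])[:,None]
def proj(n,X):
    c=imaging.get_calibration(n)
    r,_=cv2.Rodrigues(c["R"]);return cv2.projectPoints(np.array(X,float).reshape(-1,1,3),r,c["t"],c["intrinsics"],np.array([c["k1"],0,0,0.]))[0].reshape(-1,2)
E
python3 - <<'E'
import cv2,numpy as np
t=cv2.imread("pics/top0.png");s=cv2.imread("pics/scene0.png")
a=cv2.resize(t[225:270,180:305],None,fx=6,fy=6,interpolation=cv2.INTER_CUBIC)
b=cv2.resize(t[285:360,385:430],None,fx=4,fy=4,interpolation=cv2.INTER_CUBIC)
c=cv2.resize(s[150:250,300:420],None,fx=3,fy=3,interpolation=cv2.INTER_CUBIC)
im=np.zeros((590,760,3),np.uint8);im[:270,:750]=a;im[280:580,:180]=b;im[280:580,200:560]=c
cv2.imwrite("pics/crop1.png",im)
E
```

```text
(no output)
```

View pics/crop1.png

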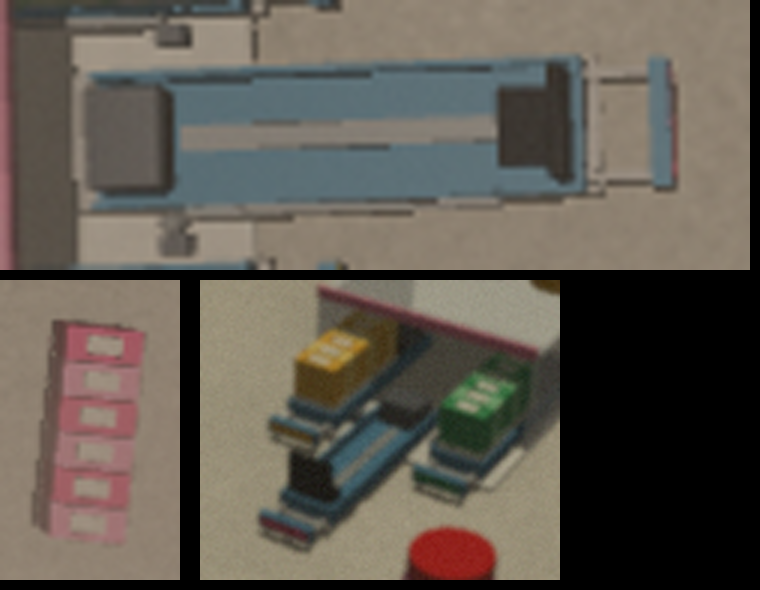

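The crop confirms the six-carton small pink row. Its top corners in the crop are at (66,325), (146,331), (125,544) and (50,540). The tray shows the lip's front edge at crop x≈584, the bar at 650–670, and the follower plate at 545–570.

Run:
```python
from h import *
t=cv2.imread("pics/top0.png");hsv=cv2.cvtColor(t,cv2.COLOR_BGR2HSV)
np.set_printoptions(precision=4,suppress=True)
print("cam",ray("top",[[0,0]])[0])
# manual corners
b=np.array([[66,325],[146,331],[125,544],[50,540]],float);uv=np.c_[385+b[:,0]/4,285+(b[:,1]-280)/4]-.5+.125
P=plane("top",uv,.056);print("strip corners",P[:,:2],P.mean(0)[:2])
print("sides",np.linalg.norm(P-np.roll(P,-1,0),axis=1))
L=(P[0]+P[1]-P[2]-P[3]);print("yaw long",np.degrees(np.arctan2(L[1],L[0])))
m=cv2.inRange(hsv,(155,60,110),(180,255,255));m[:285]=0;m[360:]=0;m[:,:385]=0;m[:,430:]=0
m=cv2.morphologyEx(m,cv2.MORPH_CLOSE,np.ones((7,7)))
c=max(cv2.findContours(m,0,1)[0],key=cv2.contourArea);q=plane("top",c.reshape(-1,2).astype(float),.056)[:,:2]
r=cv2.minAreaRect((q*1000).astype(np.float32));print("mask rect mm",r)
def cr(x,y):return [180+x/6-.5+1/12,225+y/6-.5+1/12]
print("bar rear/front top",plane("top",[cr(650,57),cr(652,188),cr(668,57),cr(670,188)],.024)[:,:2])
w=plane("top",[cr(95,76),cr(580,57),cr(95,208),cr(583,192)],.026)[:,:2];print("walls",w)
for i in(0,2):d=w[i]-w[i+1];print(np.degrees(np.arctan2(d[1],d[0])))
print("lip outer",plane("top",[cr(584,57),cr(586,192)],.026)[:,:2])
print("plate top front edge",plane("top",[cr(570,62),cr(570,183)],.065)[:,:2])
print("deck edge",plane("top",[[181,197],[181,299]],.105)[:,:2])
```

```text
cam [ 0.5285 -0.0887  1.169 ]
strip corners [[ 0.4676 -0.2779]
 [ 0.4645 -0.3232]
 [ 0.3453 -0.3113]
 [ 0.3475 -0.2691]] [ 0.4062 -0.2954]
sides [0.0454 0.1197 0.0423 0.1205]
yaw long -4.943469980410259
mask rect mm ((407.9046325683594, -294.0244140625), (42.717857360839844, 117.30089569091797), 83.98114776611328)
bar rear/front top [[ 0.6071 -0.0201]
 [ 0.5565 -0.0214]
 [ 0.6072 -0.027 ]
 [ 0.5565 -0.0283]]
walls [[0.5979 0.194 ]
 [0.6068 0.0068]
 [0.547  0.193 ]
 [0.5547 0.005 ]]
92.69481758747011
92.3335665943262
lip outer [[0.6068 0.0053]
 [0.5547 0.0039]]
plate top front edge [[0.6022 0.0073]
 [0.5571 0.0067]]
deck edge [[0.6803 0.2078]
 [0.4603 0.2029]]
```

```bash
python3 -m crank '[[[2.1,3.9,0,0,0,-0.5,8.5],[4.2,7.8,0,0,0,-1,8.5],[6.3,11.7,0,0,0,-1.5,8.5],[8.4,15.6,0,0,0,-2,8.5],[10.5,19.5,0,0,0,-2.5,8.5],[12.6,23.4,0,0,0,-3,8.5],[14.7,27.3,0,0,0,-3.4,8.5],[16.6,30.8,0,0,0,-3.4,8.5]]]' 25
python3 - <<'E'
from h import *
np.set_printoptions(precision=4,suppress=True)
f=np.mean([imaging.grab_frame("top").astype(float) for _ in range(4)],0).astype(np.uint8)[:,:,::-1].copy()
cv2.imwrite("pics/top1.png",f)
h=cv2.cvtColor(f,cv2.COLOR_BGR2HSV)
bl=cv2.inRange(h,(90,50,50),(125,255,255))
def ext(cols,lo,hi,axis):
    a=[];b=[]
    for c in cols:
        v=bl[lo:hi,c] if axis==0 else bl[c,lo:hi]
        i=np.where(v)[0]
        if len(i)>1: 
            e=(lo+i[0]-.5,lo+i[-1]+.5)
            a.append((c,e[0]) if axis==0 else (e[0],c)); b.append((c,e[1]) if axis==0 else (e[1],c))
    return np.array(a),np.array(b)
def fit(uv,z,nm):
    P=plane("top",uv,z)[:,:2].astype(np.float32)
    vx,vy,x,y=cv2.fitLine(P,cv2.DIST_HUBER,0,.01,.01).ravel();a=np.degrees(np.arctan2(vy,vx))%180
    print(nm,"angle",a,"pt",x,y,len(P))
a,b=ext(range(200,272),228,264,0);fit(a,.026,"wall+x");fit(b,.026,"wall-x")
a,b=ext(range(238,256),270,281,1);fit(b,.026,"lip front")
a,b=ext(range(236,255),284,300,1);fit(a,.024,"bar rear");fit(b,.024,"bar front")
E
```

```text
t: 0.9
eef_pos: [0.4082, -0.2932, 0.1983]
ee_rot: [-0.0, 0.999, -0.047, -0.0]
ft_force: [0.7, -0.7, -0.3]
opening: 0.0852
grip_force: 0.0
wall+x angle 92.115685 pt 0.6032939 0.087502584 72
wall-x angle 92.32211 pt 0.55091316 0.12413607 72
lip front angle 87.075615 pt 0.558319 0.0056630448 1
bar rear angle 4.2757645 pt 0.5731507 -0.021451807 7
bar front angle 4.263863 pt 0.5731867 -0.02608309 7
```

```bash
python3 -m crank '[[[0,0,-3.5,0,0,0,8.5],[-0.1,-0.1,-7,0,0,0,8.5],[-0.1,-0.1,-10.5,0,0,0,8.5],[-0.1,-0.1,-13.5,0,0,0,8.5],[-0.1,-0.1,-16,0,0,0,8.5],[-0.1,-0.1,-17.8,0,0,0,8.5],[-0.1,-0.1,-17.8,0,0,0,6],[-0.1,-0.1,-17.8,0,0,0,3]]]' 25
python3 -m crank '[[[0,0,0,0,0,0,3],[0,0,0,0,0,0,3],[0,0,0,0,0,0,3],[0,0,0,0,0,0,3],[0,0,0.5,0,0,0,3],[0,0,2,0,0,0,3],[0,0,4,0,0,0,3],[0,0,5,0,0,0,3]]]' 25
```

```text
t: 1.9
eef_pos: [0.4058, -0.2976, 0.0205]
ee_rot: [0.0, 0.999, -0.048, -0.0]
ft_force: [0.1, -0.2, 1.0]
opening: 0.0587
grip_force: 0.0
t: 2.7
eef_pos: [0.4075, -0.2974, 0.0728]
ee_rot: [0.001, 0.999, -0.047, 0.001]
ft_force: [0.4, 0.1, 0.1]
opening: 0.0299
grip_force: 0.0
```

Run:
```python
from h import *
a=imaging.grab_frame("scene")[180:330,100:330,::-1];b=imaging.grab_frame("top")[260:400,350:560,::-1]
im=np.zeros((600,800,3),np.uint8)
im[:600,:0]=0
A=cv2.resize(a,(400,261));B=cv2.resize(b,(390,260),interpolation=cv2.INTER_CUBIC)
im[:261,:400]=A;im[:260,405:795]=B
cv2.imwrite("pics/miss.png",im[:262])
print(sensors.get_state())
```

```text
{'t': 2.8, 'joint_pos': array([ 0.62914542,  0.40604245, -0.07851404,  2.05175581,  0.04970868,
        0.68127106, -1.14656808]), 'dq': array([-0.00517588,  0.03529936,  0.00248783,  0.02053947,  0.00207179,
       -0.01626493, -0.00196546]), 'effort': array([ 4.35777416e-02, -4.33847094e+01, -6.68164026e-01, -1.81303489e+01,
       -8.69036594e-03,  1.85559494e-01,  1.62196602e-02]), 'eef_pos': array([ 0.40774549, -0.29748318,  0.07243332]), 'ee_rot': array([ 0.00117262,  0.99888706, -0.04711802,  0.00177564]), 'ft_force': array([ 0.83781087, -0.25500921, -0.73415162]), 'torque': array([-0.03383031, -0.02750532, -0.0048645 ]), 'grip_force': 0.0, 'opening': 0.030046503566457015}
```

View pics/miss.png

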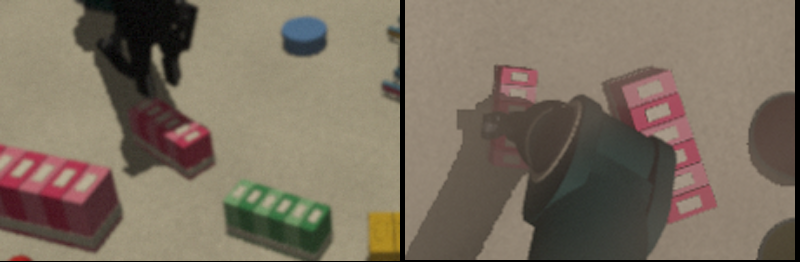

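Run:
```python
from h import *
np.set_printoptions(precision=4,suppress=True)
for n in("scene","top"):
    print(n,"TCP",proj(n,[[.4077,-.2975,.0724],[.407,-.295,.056],[.467,-.3,.056],[.347,-.29,.056]]))
# earlier frame0: strip centroid in scene by mask
s=cv2.imread("pics/scene0.png")
a=cv2.resize(s[225:290,165:235],None,fx=5,fy=5,interpolation=cv2.INTER_CUBIC)
f=imaging.grab_frame("scene")[:,:,::-1]
b=cv2.resize(f[180:290,130:240],None,fx=4,fy=4,interpolation=cv2.INTER_CUBIC)
im=np.zeros((450,800,3),np.uint8);im[:325,:350]=a;im[:440,355:795]=b
cv2.imwrite("pics/miss2.png",im)
```

```text
scene TCP [[194.6665 244.3317]
 [196.3672 249.4389]
 [213.5485 260.3465]
 [180.1602 239.1383]]
top TCP [[411.1654 323.4929]
 [408.675  322.9896]
 [410.8941 296.2098]
 [406.423  349.8622]]
```

View pics/miss2.png

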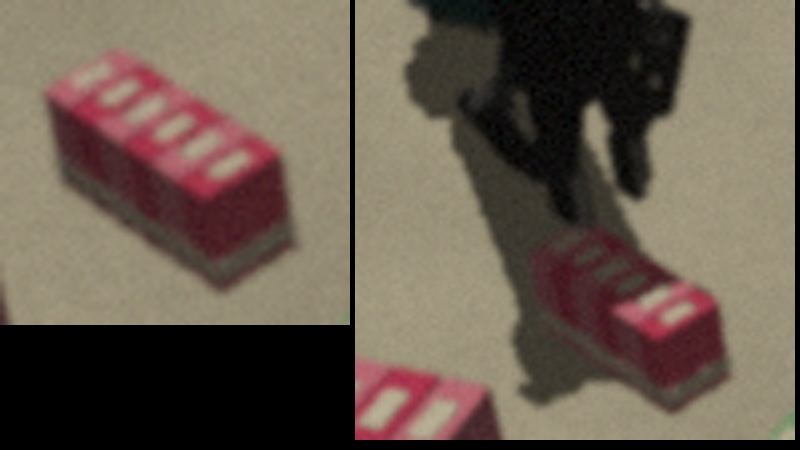

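The strip hasn't moved. The fingertips appear well above the reported TCP and seem to have closed above the strip, so I'll check this over clear table with the fingers shut.

```bash
python3 -m crank '[[[0,2,0,0,0,0,0],[0,5,0,0,0,0,0],[0,8,0,0,0,0,0],[0,10,0,0,0,0,0],[0,10,0,0,0,0,0],[0,10,0,0,0,0,0],[0,10,0,0,0,0,0],[0,10,0,0,0,0,0]]]' 25
python3 - <<'E'
from h import *
st=sensors.get_state();print(st["eef_pos"],st["opening"],st["ee_rot"])
p=st["eef_pos"];ims=[]
for n in("scene","top"):
    f=imaging.grab_frame(n)[:,:,::-1].copy();u=proj(n,[p,p+[0,0,.073]]);print(n,u)
    x,y=int(u[0][0]),int(u[0][1]);c=cv2.resize(f[y-60:y+40,x-50:x+50],None,fx=4,fy=4,interpolation=cv2.INTER_CUBIC)
    q=(u-[x-50,y-60])*4
    for k in q:cv2.circle(c,(int(k[0]),int(k[1])),3,(0,255,255),-1)
    ims.append(c)
cv2.imwrite("pics/tip.png",np.hstack(ims))
E
```

```text
t: 3.65
eef_pos: [0.4064, -0.1975, 0.0703]
ee_rot: [0.0, 0.999, -0.048, -0.0]
ft_force: [0.5, -0.0, 0.4]
opening: 0.0002
grip_force: 0.0
[ 0.40635975 -0.1975428   0.07028994] 0.0001589189377452701 [ 1.34237677e-04  9.98852686e-01 -4.78881522e-02 -1.33431412e-04]
scene [[225.86829447 224.04942151]
 [222.26968249 197.92510765]]
top [[366.00639496 323.81953435]
 [369.4867918  327.7844183 ]]
```

View pics/tip.png

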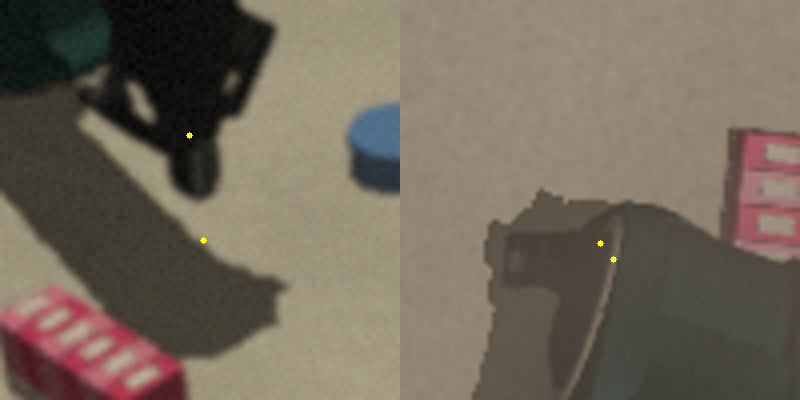

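With the fingers shut, the tip is at crop (197,193) but the reported TCP projects to (204,240). That puts the real tip about 33 mm higher than reported, straight up. I'll confirm by touching the table.

```bash
python3 -m crank '[[[0,0,-3,0,0,0,0],[0,0,-6,0,0,0,0],[0,0,-8,0,0,0,0],[0,0,-8.6,0,0,0,0],[0,0,-9,0,0,0,0],[0,0,-9.3,0,0,0,0],[0,0,-9.3,0,0,0,0],[0,0,-9.3,0,0,0,0]]]' 25
python3 -m crank '[[[0,0,-0.1,0,0,0,0],[0,0,-0.2,0,0,0,0],[0,0,-0.3,0,0,0,0],[0,0,-0.4,0,0,0,0],[0,0,-0.5,0,0,0,0],[0,0,-0.5,0,0,0,0],[0,0,-0.5,0,0,0,0],[0,0,-0.5,0,0,0,0]]]' 25
```

```text
t: 4.55
eef_pos: [0.4071, -0.1968, -0.0218]
ee_rot: [0.0, 0.999, -0.047, 0.001]
ft_force: [0.3, -0.3, -0.6]
opening: -0.0
grip_force: 0.0
t: 5.35
eef_pos: [0.4065, -0.1965, -0.0275]
ee_rot: [0.0, 0.999, -0.047, -0.0]
ft_force: [0.6, 0.4, -0.3]
opening: -0.0001
grip_force: 0.0
```

```bash
for i in 1; do python3 -m crank '[[[0,0,-0.1,0,0,0,0],[0,0,-0.2,0,0,0,0],[0,0,-0.3,0,0,0,0],[0,0,-0.4,0,0,0,0],[0,0,-0.4,0,0,0,0],[0,0,-0.4,0,0,0,0],[0,0,-0.4,0,0,0,0],[0,0,-0.4,0,0,0,0]]]' 25; done
python3 -c "
from h import *
print(sensors.get_state()['ft_force'])"
```

```text
t: 6.15
eef_pos: [0.4066, -0.1965, -0.0315]
ee_rot: [0.0, 0.999, -0.047, 0.0]
ft_force: [-0.4, -0.4, -0.2]
opening: -0.0003
grip_force: 0.0
[-0.44841033 -0.42454886 -0.22636665]
```

```bash
python3 -m crank '[[[0,0,-0.05,0,0,0,0],[0,0,-0.1,0,0,0,0],[0,0,-0.15,0,0,0,0],[0,0,-0.2,0,0,0,0],[0,0,-0.25,0,0,0,0],[0,0,-0.3,0,0,0,0],[0,0,-0.3,0,0,0,0],[0,0,-0.3,0,0,0,0]]]' 25
```

```text
t: 6.95
eef_pos: [0.4066, -0.1965, -0.0328]
ee_rot: [0.0, 0.999, -0.047, -0.0]
ft_force: [-5.1, 2.2, 24.4]
opening: -0.0002
grip_force: 12.3
```

```bash
python3 -m crank '[[[0,0,4,0,0,0,4],[0,0,8.5,0,0,0,8.5],[0,0,10,0,0,0,8.5],[0,-4,10,0,0,0,8.5],[0,-8,10,0,0,0,8.5],[0,-9.8,10,0,0,0,8.5],[0,-9.8,10,0,0,0,8.5],[0,-9.8,10,0,0,0,8.5]]]' 25
python3 -m crank '[[[0,0,-3,0,0,0,8.5],[0,0,-6,0,0,0,8.5],[0,0,-7.4,0,0,0,8.5],[0,0,-7.8,0,0,0,8.5],[0,0,-7.8,0,0,0,6],[0,0,-7.8,0,0,0,3.5],[0,0,-7.8,0,0,0,3.5],[0,0,-7.8,0,0,0,3.5]]]' 25
```

```text
t: 7.75
eef_pos: [0.4062, -0.2939, 0.0652]
ee_rot: [-0.0, 0.999, -0.047, -0.0]
ft_force: [-0.4, 0.7, 0.1]
opening: 0.0849
grip_force: 0.0
t: 8.55
eef_pos: [0.4074, -0.295, -0.0113]
ee_rot: [0.001, 0.999, -0.047, 0.001]
ft_force: [0.2, 0.8, 4.9]
opening: 0.0437
grip_force: 26.8
```

```bash
python3 -m crank '[[[0,0,1,0,0,0,3.5],[0,0,4,0,0,0,3.5],[0,0,7.5,0,0,0.8,3.5],[0,0,10.5,0,0,1.8,3.5],[0,0,11,0,0,2.8,3.5],[1,1.2,11,0,0,3.8,3.5],[2.5,3.2,11,0,0,4.8,3.5],[4,5.2,11,0,0,5.8,3.5]]]' 25
python3 -m crank '[[[1.6,2.1,0,0,0,1,3.5],[3.4,4.4,0,0,0,2,3.5],[5.2,6.7,0,0,0,3,3.5],[7,9,0,0,0,4,3.5],[8.8,11.3,0,0,0,5,3.5],[10.6,13.6,0,0,0,5.8,3.5],[12.4,15.9,0,0,0,6.4,3.5],[13.4,17.3,0,0,0,6.4,3.5]]]' 25
python3 -m crank '[[[0,0,0,0,0,0,3.5],[0,0,0,0,0,0,3.5],[0,0,0,0,0,0,3.5],[0,0,0,0,0,0,3.5],[0,0,0,0,0,0,3.5],[0,0,0,0,0,0,3.5],[0,0,0,0,0,0,3.5],[0,0,0,0,0,0,3.5]]]' 25
python3 - <<'E'
from h import *
s=sensors.get_state();print(s["eef_pos"],s["ee_rot"],s["joint_pos"])
cv2.imwrite("pics/top2.png",imaging.grab_frame("top")[:,:,::-1]);cv2.imwrite("pics/scene2.png",imaging.grab_frame("scene")[:,:,::-1])
E
```

```text
t: 9.35
eef_pos: [0.4464, -0.2424, 0.0983]
ee_rot: [0.0, 0.936, 0.352, -0.0]
ft_force: [-0.3, 0.6, -2.4]
opening: 0.0435
grip_force: 26.4
t: 10.15
eef_pos: [0.5814, -0.0674, 0.098]
ee_rot: [-0.0, 0.693, 0.721, 0.001]
ft_force: [0.6, -0.0, -1.9]
opening: 0.0437
grip_force: 26.3
t: 10.95
eef_pos: [0.5805, -0.0695, 0.0975]
ee_rot: [0.0, 0.693, 0.721, -0.0]
ft_force: [0.8, 0.4, -2.0]
opening: 0.0437
grip_force: 26.3
[ 0.58049006 -0.06954894  0.09748225] [ 8.58635767e-06  6.93382955e-01  7.20569273e-01 -1.88486799e-05] [ 0.45474392  0.54518761 -0.514662    1.82083518  0.3421849   0.86463574
 -0.18433652]
```

```bash
python3 -m crank '[[[0.3,0,-2,0,0,0,3.5],[0.3,0,-4,0,0,0,3.5],[0.3,0,-6,0,0,0,3.5],[0.3,0,-7,0,0,0,3.5],[0.3,0,-7.5,0,0,0,3.5],[0.3,0,-7.5,0,0,0,3.5],[0.3,0,-7.5,0,0,0,3.5],[0.3,0,-7.5,0,0,0,3.5]]]' 25
python3 - <<'E'
from h import *
s=sensors.get_state();print(s["eef_pos"])
a=imaging.grab_frame("top")[:,:,::-1];b=imaging.grab_frame("scene")[:,:,::-1]
cv2.imwrite("pics/top3.png",a);cv2.imwrite("pics/scene3.png",b)
A=cv2.resize(a[215:285,190:350],None,fx=5,fy=5,interpolation=cv2.INTER_CUBIC)[:300]
B=cv2.resize(b[165:265,270:410],None,fx=4,fy=4,interpolation=cv2.INTER_CUBIC)[:,:560]
im=np.zeros((600,800,3),np.uint8);A=cv2.resize(a[220:278,190:350],(800,290),interpolation=cv2.INTER_CUBIC);im[:290]=A;B=cv2.resize(b[180:257,270:410],(560,308),interpolation=cv2.INTER_CUBIC);im[292:600,:560]=B
cv2.imwrite("pics/align.png",im)
E
```

```text
t: 11.85
eef_pos: [0.5843, -0.0695, 0.0235]
ee_rot: [0.001, 0.693, 0.721, 0.001]
ft_force: [-0.4, 0.8, -2.3]
opening: 0.0435
grip_force: 26.3
[ 0.5843442  -0.06947062  0.02345297]
```

View pics/align.png

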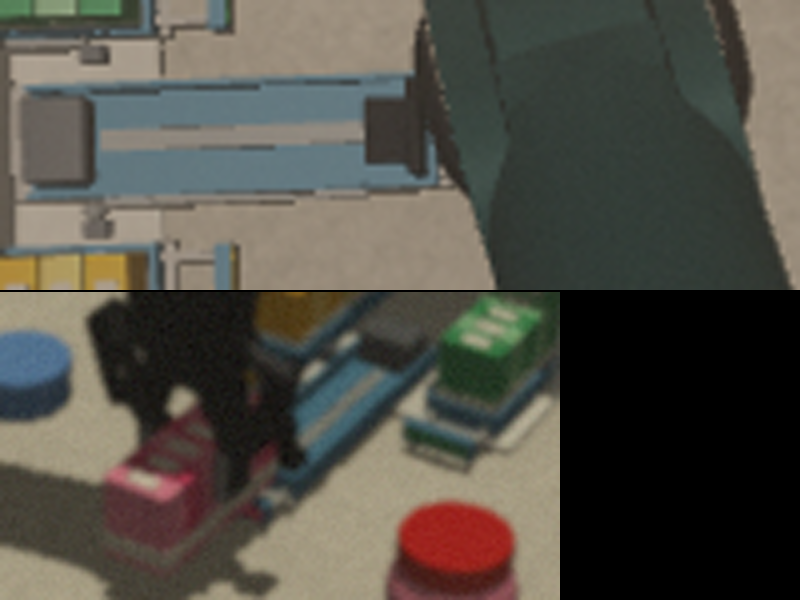

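```bash
python3 -m crank '[[[0,0,-0.5,0,0,0,3.5],[0,0.8,-0.5,0,0,0,3.5],[0,1.5,-0.5,0,0,0,3.5],[-0.1,2.1,-0.5,0,0,0,3.5],[-0.1,2.7,-0.5,0,0,0,3.5],[-0.1,3.4,-0.5,0,0,0,3.5],[-0.2,4.0,-0.5,0,0,0,3.5],[-0.2,4.0,-0.5,0,0,0,3.5]]]' 25
```

```text
t: 12.75
eef_pos: [0.5819, -0.0291, 0.0176]
ee_rot: [0.0, 0.693, 0.721, 0.0]
ft_force: [2.3, -3.3, -2.3]
opening: 0.044
grip_force: 26.2
```

```bash
python3 -m crank '[[[0,0.8,0,0,0,0,3.5],[-0.1,1.9,0,0,0,0,3.5],[-0.1,3,0,0,0,0,3.5],[-0.2,4.1,0,0,0,0,3.5],[-0.2,5.2,0,0,0,0,3.5],[-0.3,6.3,0,0,0,0,3.5],[-0.3,7.4,0,0,0,0,3.5],[-0.3,8.0,0,0,0,0,3.5]]]' 25
python3 -m crank '[[[0,0.3,0,0,0,0,3.5],[0,0.6,0,0,0,0,3.5],[0,0.9,0,0,0,0,3.5],[0,1.2,0,0,0,0,3.5],[-0.1,1.5,0,0,0,0,3.5],[-0.1,1.5,0,0,0,0,3.5],[-0.1,1.5,0,0,0,0,3.5],[-0.1,1.5,0,0,0,0,3.5]]]' 25
```

```text
t: 13.55
eef_pos: [0.5786, 0.0497, 0.0175]
ee_rot: [0.001, 0.693, 0.721, -0.001]
ft_force: [-0.6, -6.5, -1.2]
opening: 0.0435
grip_force: 26.4
t: 14.35
eef_pos: [0.5778, 0.0637, 0.0175]
ee_rot: [0.001, 0.694, 0.72, -0.001]
ft_force: [2.0, -5.1, -0.9]
opening: 0.0437
grip_force: 26.4
```

```bash
python3 -m crank '[[[0,0.1,0,0,0,0,3.5],[0,0.2,0,0,0,0,3.5],[0,0.3,0,0,0,0,3.5],[0,0.4,0,0,0,0,3.5],[0,0.4,0,0,0,0,3.5],[0,0.4,0,0,0,0,3.5],[0,0.4,0,0,0,0,3.5],[0,0.4,0,0,0,0,3.5]]]' 25
```

```text
t: 15.15
eef_pos: [0.5777, 0.0676, 0.0174]
ee_rot: [0.001, 0.694, 0.72, -0.001]
ft_force: [1.3, -5.9, -1.6]
opening: 0.0437
grip_force: 26.5
```

```bash
python3 -m crank '[[[0,0.05,0,0,0,0,3.5],[0,0.1,0,0,0,0,3.5],[0,0.1,0,0,0,0,3.5],[0,0.1,0,0,0,0,3.5],[0,0.1,0,0,0,0,3.5],[0,0.1,0,0,0,0,3.5],[0,0.1,0,0,0,0,3.5],[0,0.1,0,0,0,0,3.5]]]' 25
```

```text
t: 15.95
eef_pos: [0.5776, 0.0685, 0.0174]
ee_rot: [0.001, 0.694, 0.72, -0.001]
ft_force: [0.6, -5.7, 0.3]
opening: 0.0441
grip_force: 26.5
```

```bash
python3 -m crank '[[[0,0.05,0,0,0,0,3.5],[0,0.1,0,0,0,0,3.5],[0,0.15,0,0,0,0,3.5],[0,0.2,0,0,0,0,3.5],[0,0.2,0,0,0,0,3.5],[0,0.2,0,0,0,0,3.5],[0,0.2,0,0,0,0,3.5],[0,0.2,0,0,0,0,3.5]]]' 25
```

```text
t: 16.75
eef_pos: [0.5776, 0.0705, 0.0174]
ee_rot: [0.001, 0.694, 0.72, -0.001]
ft_force: [0.8, -6.7, -0.3]
opening: 0.044
grip_force: 26.5
```

```bash
python3 -m crank '[[[0,0.05,0,0,0,0,3.5],[0,0.1,0,0,0,0,3.5],[0,0.1,0,0,0,0,3.5],[0,0.1,0,0,0,0,3.5],[0,0.1,0,0,0,0,3.5],[0,0.1,0,0,0,0,3.5],[0,0.1,0,0,0,0,3.5],[0,0.1,0,0,0,0,3.5]]]' 25
```

```text
t: 17.55
eef_pos: [0.5775, 0.0714, 0.0174]
ee_rot: [0.001, 0.694, 0.72, -0.001]
ft_force: [1.5, -6.3, -0.5]
opening: 0.0441
grip_force: 26.5
```

```bash
python3 -m crank '[[[0,0.05,0,0,0,0,3.5],[0,0.1,0,0,0,0,3.5],[0,0.1,0,0,0,0,3.5],[0,0.1,0,0,0,0,3.5],[0,0.1,0,0,0,0,3.5],[0,0.1,0,0,0,0,3.5],[0,0.1,0,0,0,0,3.5],[0,0.1,0,0,0,0,3.5]]]' 25
```

```text
t: 18.35
eef_pos: [0.5774, 0.0724, 0.0174]
ee_rot: [0.001, 0.694, 0.72, -0.001]
ft_force: [0.1, -7.4, -0.3]
opening: 0.0437
grip_force: 26.5
```

```bash
python3 -m crank '[[[0,0.05,0,0,0,0,3.5],[0,0.1,0,0,0,0,3.5],[0,0.1,0,0,0,0,3.5],[0,0.1,0,0,0,0,3.5],[0,0.1,0,0,0,0,3.5],[0,0.1,0,0,0,0,3.5],[0,0.1,0,0,0,0,3.5],[0,0.1,0,0,0,0,3.5]]]' 25
```

```text
t: 19.15
eef_pos: [0.5774, 0.0734, 0.0174]
ee_rot: [0.001, 0.694, 0.72, -0.001]
ft_force: [-0.2, -6.9, -0.8]
opening: 0.0435
grip_force: 26.5
```

```bash
python3 -m crank '[[[0,0.05,0,0,0,0,3.5],[0,0.1,0,0,0,0,3.5],[0,0.1,0,0,0,0,3.5],[0,0.1,0,0,0,0,3.5],[0,0.1,0,0,0,0,3.5],[0,0.1,0,0,0,0,3.5],[0,0.1,0,0,0,0,3.5],[0,0.1,0,0,0,0,3.5]]]' 25
```

```text
t: 19.95
eef_pos: [0.5774, 0.0744, 0.0174]
ee_rot: [0.001, 0.694, 0.72, -0.001]
ft_force: [0.1, -7.0, 0.5]
opening: 0.0436
grip_force: 26.5
```

```bash
python3 -m crank '[[[0,0.05,0,0,0,0,3.5],[0,0.1,0,0,0,0,3.5],[0,0.1,0,0,0,0,3.5],[0,0.1,0,0,0,0,3.5],[0,0.1,0,0,0,0,3.5],[0,0.1,0,0,0,0,3.5],[0,0.1,0,0,0,0,3.5],[0,0.1,0,0,0,0,3.5]]]' 25
python3 - <<'E'
from h import *
a=imaging.grab_frame("top")[:,:,::-1];b=imaging.grab_frame("scene")[:,:,::-1]
cv2.imwrite("pics/top4.png",a);cv2.imwrite("pics/scene4.png",b)
im=np.zeros((600,800,3),np.uint8);im[:290]=cv2.resize(a[220:278,170:330],(800,290),interpolation=cv2.INTER_CUBIC);im[292:600,:560]=cv2.resize(b[170:247,300:440],(560,308),interpolation=cv2.INTER_CUBIC)
cv2.imwrite("pics/push.png",im)
E
```

```text
t: 20.75
eef_pos: [0.5773, 0.0754, 0.0174]
ee_rot: [0.001, 0.694, 0.72, -0.001]
ft_force: [0.3, -6.8, -0.3]
opening: 0.0439
grip_force: 26.5
```

View pics/push.png

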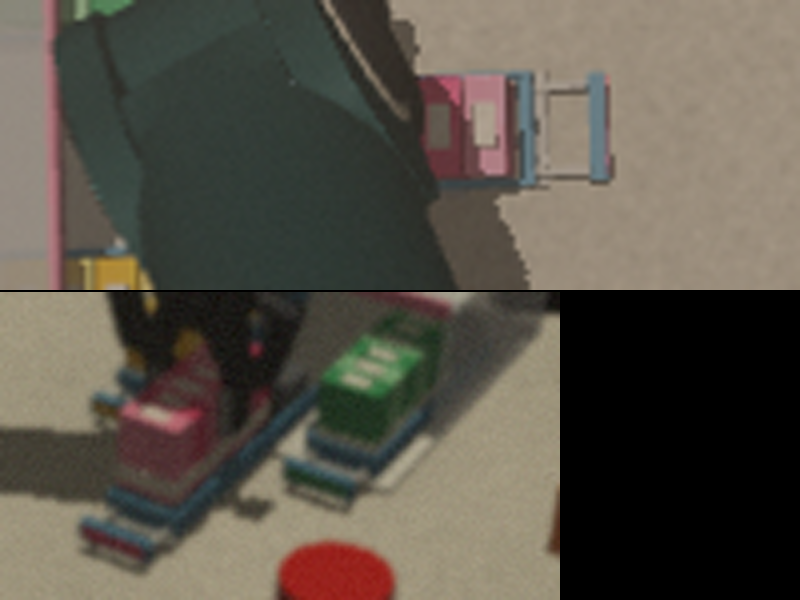

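Top view: the strip's front top edge is at crop x≈510, the lip spans 520–535 and the bar 590–607, so the tray hasn't moved. I'll compute the clearances.

Run:
```python
from h import *
np.set_printoptions(precision=4,suppress=True)
def cr(x,y):return [170+x/5-.4,220+y/5-.4]
t=cv2.imread("pics/top4.png")
for r in(243,248,252): print(r,[tuple(int(v) for v in t[r,c]) for c in range(266,280)])
print("strip front edge",plane("top",[cr(508,77),cr(512,178)],.086)[:,:2])
print("strip bottom at front",plane("top",[cr(518,77),cr(519,180)],.030)[:,:2])
print("lip outer",plane("top",[cr(534,73),cr(537,185)],.026)[:,:2])
print("lip inner",plane("top",[cr(519,73),cr(521,185)],.026)[:,:2])
```

```text
243 [(140, 156, 170), (141, 158, 172), (141, 157, 173), (134, 134, 174), (136, 129, 171), (63, 63, 93), (62, 64, 88), (91, 98, 101), (130, 123, 103), (128, 121, 102), (97, 95, 85), (116, 126, 133), (133, 145, 155), (116, 129, 140)]
248 [(138, 154, 168), (140, 156, 170), (135, 152, 166), (93, 95, 127), (128, 123, 171), (68, 66, 102), (63, 63, 88), (67, 71, 79), (79, 76, 68), (129, 122, 102), (113, 109, 96), (118, 127, 136), (133, 145, 156), (121, 133, 143)]
252 [(131, 126, 174), (130, 124, 173), (131, 126, 174), (131, 126, 174), (130, 125, 172), (83, 79, 125), (60, 63, 87), (82, 90, 105), (79, 76, 68), (129, 122, 100), (111, 106, 92), (101, 108, 113), (136, 148, 158), (133, 145, 156)]
strip front edge [[0.6005 0.0129]
 [0.5562 0.0106]]
strip bottom at front [[0.6043 0.0135]
 [0.5568 0.0125]]
lip outer [[0.6065 0.0065]
 [0.5546 0.0045]]
lip inner [[0.6064 0.0134]
 [0.5546 0.0119]]
```

```bash
python3 -m crank '[[[0,0.05,0,0,0,0,3.5],[0,0.1,0,0,0,0,3.5],[0,0.1,0,0,0,0,3.5],[0,0.1,0,0,0,0,3.5],[0,0.1,0,0,0,0,3.5],[0,0.1,0,0,0,0,3.5],[0,0.1,0,0,0,0,3.5],[0,0.1,0,0,0,0,3.5]]]' 25
```

```text
t: 21.65
eef_pos: [0.5774, 0.0756, 0.0174]
ee_rot: [0.001, 0.694, 0.72, -0.002]
ft_force: [0.5, -7.7, 0.1]
opening: 0.0436
grip_force: 26.6
```

```bash
python3 -m crank '[[[0,0.05,0,0,0,0,3.5],[0,0.1,0,0,0,0,3.5],[0,0.1,0,0,0,0,3.5],[0,0.1,0,0,0,0,3.5],[0,0.1,0,0,0,0,3.5],[0,0.1,0,0,0,0,3.5],[0,0.1,0,0,0,0,3.5],[0,0.1,0,0,0,0,3.5]]]' 25
```

```text
t: 22.45
eef_pos: [0.5773, 0.0757, 0.0174]
ee_rot: [0.001, 0.694, 0.72, -0.002]
ft_force: [0.8, -9.1, 1.6]
opening: 0.0437
grip_force: 26.7
```

The strip has reached the stop at y≈0.0756. I'll back off about 0.8 mm, then lower it.

```bash
python3 -m crank '[[[0,-0.12,0,0,0,0,3.5],[0,-0.25,0,0,0,0,3.5],[0,-0.25,0,0,0,0,3.5],[0,-0.25,-0.1,0,0,0,3.5],[0,-0.25,-0.2,0,0,0,3.5],[0,-0.25,-0.3,0,0,0,3.5],[0,-0.25,-0.4,0,0,0,3.5],[0,-0.25,-0.4,0,0,0,3.5]]]' 25
```

```text
t: 23.25
eef_pos: [0.5773, 0.0749, 0.0134]
ee_rot: [0.001, 0.694, 0.72, -0.001]
ft_force: [0.4, -6.5, -0.2]
opening: 0.044
grip_force: 26.7
```

```bash
python3 -m crank '[[[0,0,-0.1,0,0,0,3.5],[0,0,-0.2,0,0,0,3.5],[0,0,-0.3,0,0,0,3.5],[0,0,-0.4,0,0,0,3.5],[0,0,-0.4,0,0,0,3.5],[0,0,-0.4,0,0,0,3.5],[0,0,-0.4,0,0,0,3.5],[0,0,-0.4,0,0,0,3.5]]]' 25
```

```text
t: 24.05
eef_pos: [0.5774, 0.0749, 0.0094]
ee_rot: [0.001, 0.694, 0.72, -0.001]
ft_force: [0.4, -7.1, -0.3]
opening: 0.0438
grip_force: 26.6
```

```bash
python3 -m crank '[[[0,0,-0.1,0,0,0,3.5],[0,0,-0.2,0,0,0,3.5],[0,0,-0.3,0,0,0,3.5],[0,0,-0.4,0,0,0,3.5],[0,0,-0.5,0,0,0,3.5],[0,0,-0.6,0,0,0,3.5],[0,0,-0.6,0,0,0,3.5],[0,0,-0.6,0,0,0,3.5]]]' 25
```

```text
t: 24.85
eef_pos: [0.5774, 0.0749, 0.0034]
ee_rot: [0.001, 0.694, 0.72, -0.001]
ft_force: [0.0, -6.6, -0.1]
opening: 0.0432
grip_force: 26.6
```

```bash
python3 -m crank '[[[0,0,-0.05,0,0,0,3.5],[0,0,-0.1,0,0,0,3.5],[0,0,-0.15,0,0,0,3.5],[0,0,-0.15,0,0,0,3.5],[0,0,-0.15,0,0,0,3.5],[0,0,-0.15,0,0,0,3.5],[0,0,-0.15,0,0,0,3.5],[0,0,-0.15,0,0,0,3.5]]]' 25
```

```text
t: 25.65
eef_pos: [0.5775, 0.0748, 0.0026]
ee_rot: [0.001, 0.694, 0.72, -0.001]
ft_force: [-1.1, -7.9, 5.3]
opening: 0.0439
grip_force: 27.3
```

```bash
python3 -m crank '[[[0,0,0,0,0,0,4.6],[0,0,0,0,0,0,5.2],[0,0,0,0,0,0,5.8],[0,0,0,0,0,0,5.8],[0,0,0,0,0,0,5.8],[0,0,2,0,0,0,5.8],[0,0,5,0,0,0,5.8],[0,0,8,0,0,0,5.8]]]' 25
python3 -m crank '[[[0,-1,3,0,0,0,5.8],[0,-5,3,0,0,0,4],[0.1,-9,3,0,0,0,2],[0.2,-12.5,3,0,0,0,0],[0.2,-13.8,3,0,0,0,0],[0.4,-13.8,3,0,0,0,0],[0.4,-13.8,3,0,0,0,0],[0.4,-13.8,3,0,0,0,0]]]' 25
python3 - <<'E'
from h import *
np.set_printoptions(precision=4,suppress=True)
a=imaging.grab_frame("top")[:,:,::-1];b=imaging.grab_frame("scene")[:,:,::-1]
cv2.imwrite("pics/top5.png",a);cv2.imwrite("pics/scene5.png",b)
im=np.zeros((600,800,3),np.uint8);im[:290]=cv2.resize(a[220:278,170:330],(800,290),interpolation=cv2.INTER_CUBIC);im[292:600,:560]=cv2.resize(b[170:247,300:440],(560,308),interpolation=cv2.INTER_CUBIC)
cv2.imwrite("pics/placed.png",im)
E
```

```text
t: 26.45
eef_pos: [0.577, 0.0773, 0.0824]
ee_rot: [-0.001, 0.693, 0.721, -0.0]
ft_force: [0.2, -0.0, 0.7]
opening: 0.0579
grip_force: 0.0
t: 27.25
eef_pos: [0.5816, -0.0582, 0.1121]
ee_rot: [-0.0, 0.692, 0.722, 0.001]
ft_force: [-0.3, 1.0, -0.1]
opening: -0.0
grip_force: 0.0
```

View pics/placed.png

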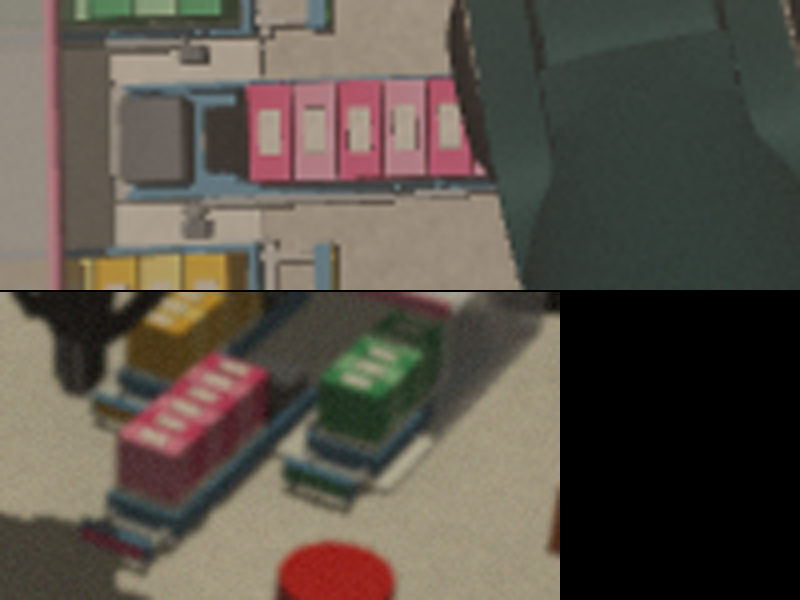

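The strip is seated: it sits flat between the lip and the follower, whose plate is at crop x≈245, and the tray is still out. Now I'll close the tray with shut fingers on the bar.

```bash
python3 -m crank '[[[0,-0.5,0,0,0,0,0],[0,-0.5,-4,0,0,0,0],[0,-0.5,-8,0,0,0,0],[0,-0.5,-11,0,0,0,0],[0,-0.5,-12.5,0,0,0,0],[0,-0.5,-13.2,0,0,0,0],[0,-0.5,-13.2,0,0,0,0],[0,-0.5,-13.2,0,0,0,0]]]' 25
```

```text
t: 28.15
eef_pos: [0.5828, -0.0659, -0.0187]
ee_rot: [0.001, 0.693, 0.721, 0.001]
ft_force: [1.2, -0.0, 0.6]
opening: 0.0
grip_force: 0.0
```

```bash
python3 -m crank '[[[0,0.3,0,0,0,0,0],[0,0.6,0,0,0,0,0],[0,0.9,0,0,0,0,0],[0,1.2,0,0,0,0,0],[0,1.5,0,0,0,0,0],[0,1.8,0,0,0,0,0],[0,2.1,0,0,0,0,0],[0,2.1,0,0,0,0,0]]]' 25
```

```text
t: 28.95
eef_pos: [0.5815, -0.0443, -0.02]
ee_rot: [-0.0, 0.693, 0.721, 0.0]
ft_force: [0.2, -0.6, -0.1]
opening: 0.0002
grip_force: 0.0
```

```bash
python3 -m crank '[[[0,0.15,0,0,0,0,0],[0,0.3,0,0,0,0,0],[0,0.45,0,0,0,0,0],[0,0.6,0,0,0,0,0],[0,0.75,0,0,0,0,0],[0,0.9,0,0,0,0,0],[0,1.0,0,0,0,0,0],[0,1.1,0,0,0,0,0]]]' 25
```

```text
t: 29.75
eef_pos: [0.5815, -0.0366, -0.02]
ee_rot: [0.001, 0.694, 0.72, -0.001]
ft_force: [-0.3, -7.9, 1.4]
opening: -0.0
grip_force: 3.7
```

```bash
python3 -m crank '[[[0,0.1,0,0,0,0,0],[0,0.2,0,0,0,0,0],[0,0.3,0,0,0,0,0],[0,0.4,0,0,0,0,0],[0,0.5,0,0,0,0,0],[0,0.6,0,0,0,0,0],[0,0.7,0,0,0,0,0],[0,0.8,0,0,0,0,0]]]' 25
```

```text
t: 30.55
eef_pos: [0.5814, -0.035, -0.0199]
ee_rot: [0.003, 0.695, 0.719, -0.004]
ft_force: [-0.6, -17.7, 3.9]
opening: -0.0003
grip_force: 9.4
```

```bash
python3 -m crank '[[[0,0.1,0,0,0,0,0],[0,0.2,0,0,0,0,0],[0,0.25,0,0,0,0,0],[0,0.25,0,0,0,0,0],[0,0.25,0,0,0,0,0],[0,0.25,0,0,0,0,0],[0,0.25,0,0,0,0,0],[0,0.25,0,0,0,0,0]]]' 25
```

```text
t: 31.35
eef_pos: [0.5813, -0.0349, -0.0199]
ee_rot: [0.004, 0.696, 0.718, -0.005]
ft_force: [-1.0, -21.6, 2.8]
opening: 0.0
grip_force: 10.7
```

```bash
python3 -m crank '[[[0,0.05,0,0,0,0,0],[0,0.1,0,0,0,0,0],[0,0.15,0,0,0,0,0],[0,0.2,0,0,0,0,0],[0,0.2,0,0,0,0,0],[0,0.2,0,0,0,0,0],[0,0.2,0,0,0,0,0],[0,0.2,0,0,0,0,0]]]' 25
```

```text
t: 32.15
eef_pos: [0.5809, -0.0242, -0.02]
ee_rot: [0.001, 0.694, 0.72, -0.002]
ft_force: [-1.2, -6.6, 2.9]
opening: 0.0001
grip_force: 3.1
```

```bash
python3 -m crank '[[[0,0.4,0,0,0,0,0],[0,0.8,0,0,0,0,0],[-0.05,1.2,0,0,0,0,0],[-0.05,1.7,0,0,0,0,0],[-0.1,2.2,0,0,0,0,0],[-0.1,2.7,0,0,0,0,0],[-0.1,3.2,0,0,0,0,0],[-0.15,3.7,0,0,0,0,0]]]' 25
python3 -m crank '[[[0,0.5,0,0,0,0,0],[0,1,0,0,0,0,0],[-0.05,1.5,0,0,0,0,0],[-0.05,2,0,0,0,0,0],[-0.1,2.5,0,0,0,0,0],[-0.1,3,0,0,0,0,0],[-0.15,3.5,0,0,0,0,0],[-0.15,4,0,0,0,0,0]]]' 25
```

```text
t: 32.95
eef_pos: [0.5794, 0.0118, -0.02]
ee_rot: [0.001, 0.694, 0.72, -0.002]
ft_force: [-1.2, -8.1, 2.7]
opening: 0.0001
grip_force: 4.2
t: 33.75
eef_pos: [0.5777, 0.0518, -0.02]
ee_rot: [0.001, 0.694, 0.72, -0.003]
ft_force: [-2.5, -8.9, 4.3]
opening: -0.0002
grip_force: 4.2
```

```bash
python3 -m crank '[[[0,0.4,0,0,0,0,0],[0,0.8,0,0,0,0,0],[-0.05,1.1,0,0,0,0,0],[-0.05,1.4,0,0,0,0,0],[-0.1,1.7,0,0,0,0,0],[-0.1,2,0,0,0,0,0],[-0.1,2.2,0,0,0,0,0],[-0.1,2.4,0,0,0,0,0]]]' 25
```

```text
t: 34.55
eef_pos: [0.5768, 0.0765, -0.0201]
ee_rot: [0.001, 0.694, 0.72, -0.002]
ft_force: [-2.1, -7.2, 3.7]
opening: 0.0001
grip_force: 3.8
```

```bash
python3 -m crank '[[[0,0.2,0,0,0,0,0],[0,0.4,0,0,0,0,0],[0,0.6,0,0,0,0,0],[-0.05,0.8,0,0,0,0,0],[-0.05,1,0,0,0,0,0],[-0.05,1.1,0,0,0,0,0],[-0.05,1.2,0,0,0,0,0],[-0.05,1.2,0,0,0,0,0]]]' 25
```

```text
t: 35.35
eef_pos: [0.5763, 0.0901, -0.0202]
ee_rot: [0.0, 0.694, 0.72, -0.001]
ft_force: [-1.5, -4.3, 2.3]
opening: -0.0002
grip_force: 1.9
```

```bash
python3 -m crank '[[[0,0.1,0,0,0,0,0],[0,0.2,0,0,0,0,0],[0,0.3,0,0,0,0,0],[0,0.3,0,0,0,0,0],[0,0.3,0,0,0,0,0],[0,0.3,0,0,0,0,0],[0,0.3,0,0,0,0,0],[0,0.3,0,0,0,0,0]]]' 25
```

```text
t: 36.15
eef_pos: [0.5766, 0.0924, -0.0202]
ee_rot: [0.0, 0.694, 0.72, -0.002]
ft_force: [-2.0, -8.1, 2.3]
opening: 0.0001
grip_force: 3.6
```

```bash
python3 -m crank '[[[0,0.1,0,0,0,0,0],[0,0.2,0,0,0,0,0],[0,0.3,0,0,0,0,0],[0,0.3,0,0,0,0,0],[0,0.3,0,0,0,0,0],[0,0.3,0,0,0,0,0],[0,0.3,0,0,0,0,0],[0,0.3,0,0,0,0,0]]]' 25
```

```text
t: 36.95
eef_pos: [0.5765, 0.0923, -0.0202]
ee_rot: [0.001, 0.694, 0.72, -0.003]
ft_force: [-2.5, -12.7, 5.7]
opening: -0.0
grip_force: 6.3
```

It has reached a rigid stop after about 130 mm, so the tray should be home. I'll back off, lift away and check.

```bash
python3 -m crank '[[[0,-1,0,0,0,0,0],[0.1,-2.5,0,0,0,0,0],[0.1,-5,1,0,0,0,0],[0.1,-7,5,0,0,0,0],[0,-10,9,0,0,0,0],[0,-14,13,0,0,0,0],[0,-18,15,0,0,0,0],[-1,-21,15,0,0,0,0]]]' 25
python3 -m crank '[[[-2,-3,1,0,0,0,0],[-4,-6,1,0,0,0,0],[-6,-9,1,0,0,0,0],[-8,-11,1,0,0,0,0],[-9,-12,1,0,0,0,0],[-9,-12,1,0,0,0,0],[-9,-12,1,0,0,0,0],[-9,-12,1,0,0,0,0]]]' 25
python3 - <<'E'
from h import *
np.set_printoptions(precision=4,suppress=True)
a=imaging.grab_frame("top")[:,:,::-1];b=imaging.grab_frame("scene")[:,:,::-1]
cv2.imwrite("pics/top6.png",a);cv2.imwrite("pics/scene6.png",b)
im=np.zeros((600,800,3),np.uint8);im[:290]=cv2.resize(a[195:305,90:300],(554,290),interpolation=cv2.INTER_CUBIC) if 0 else 0
im[:290,:554]=cv2.resize(a[195:305,90:300],(554,290),interpolation=cv2.INTER_CUBIC);im[292:600,:560]=cv2.resize(b[150:227,310:450],(560,308),interpolation=cv2.INTER_CUBIC)
cv2.imwrite("pics/home.png",im)
E
```

```text
t: 37.75
eef_pos: [0.5708, -0.1157, 0.1342]
ee_rot: [0.004, 0.694, 0.72, 0.003]
ft_force: [0.8, -0.8, 0.9]
opening: 0.0001
grip_force: 0.0
t: 38.55
eef_pos: [0.4785, -0.2307, 0.1402]
ee_rot: [0.0, 0.692, 0.722, 0.001]
ft_force: [0.9, 0.3, -0.6]
opening: -0.0004
grip_force: 0.0
```

View pics/home.png

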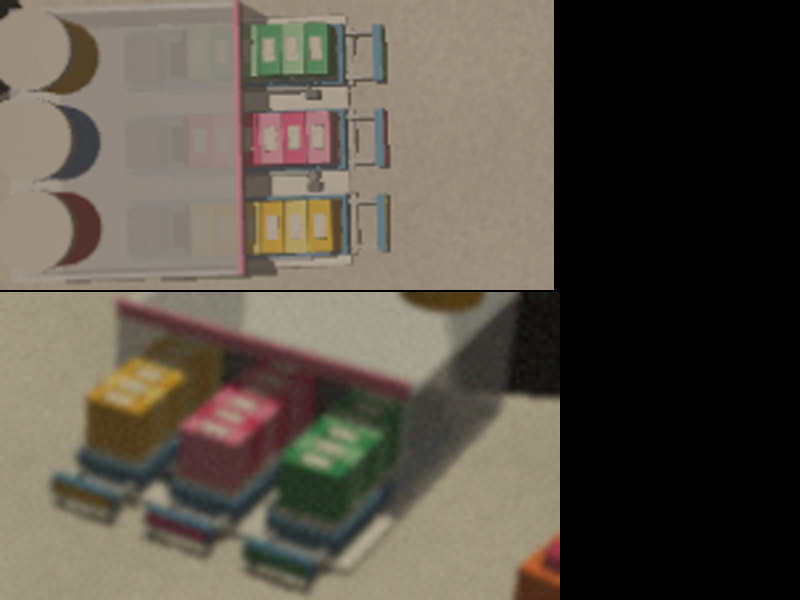

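The pink bar, at crop (381,138), is in line with its neighbours at (378,52) and (382,222). The strip lies flat behind the lip and the robot is clear, so I'm handing in.

```bash
python3 -c "
from workcell import manip
print(manip.finish_job())"
```

```text
the job is handed in; nothing more can be done
None
```

The small pink strip is loaded flat behind the front lip and released, the tray is pushed home against its stop in line with its neighbours, and the job was handed in at about 39 s, after a first grasp that closed above the strip because reported tool heights read about 33 mm low.

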